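# Take the tape reel off the swivel holder's rod

### The arm

A 7-joint arm with a two-finger parallel gripper is mounted at the origin on a cart in front of the work surface, level with it; the furniture and walls round the work are solid. World frame = base frame: x ahead of the robot, y to its left, z up, the work surface at z = 0. Lengths are in m, angles in degrees, forces in N, time in s.
With the tool pointing down it reaches from about 0.35 to 0.9 m from the base axis. Payload 8.1 kg.
Tool frame: the origin (TCP) lies on the mounting face of the last link; the fingertips stand 173 mm ahead of it and the grasp point (between the pads) lies 155 mm ahead of it (manip.tips_ahead is the distance from the TCP to the fingertips, in m); z points along the fingers, y is the line along which they close (so a half turn about z gives the same grasp; the last joint's range is limited). The gripper opens to 85 mm and grips with 20 to 120 N. Pads are 22 mm wide; open, the fingers measure 114 mm over their backs; the gripper's body (76 mm by 85 mm) begins 54 mm behind the grasp point. The pads swing forward as they close: fully open they stand 13 mm farther back than shut.
Start: joints at [-72.227, 24.895, 1.432, 90.138, -0.665, 64.973, -4.303], TCP at [0.251, 0.572, 0.405] pointing down, gripper open.
Joint ranges: [-149.89, 149.89], [-25.12, 119.58], [-72.63, 75.52], [4.76, 147.25], [-75.54, 255.54], [6.69, 114.76], [-157.13, 157.13]. Speed limits (degrees/s): [127.2, 127.2, 172.46, 172.46, 180, 180, 180].

### API

Orientations are given as [roll, pitch, yaw] about the fixed x, y, z axes, in that order (R = Rz(yaw) Ry(pitch) Rx(roll)).
In Python, from cell import manip gives the robot as it stands.
- The arm moves only by the shell command python3 -m crank 'ROWS' [OPENING] [FORCE]. ROWS is JSON, a list of rows, each an object of numbers: "tx", "ty", "tz": the shift along the tool's x, y, z in cm; "yaw": the turn about the tool's z in rad. In form: [{"tx": .., "ty": .., "tz": .., "yaw": ..}, ...]. A call has 1 to 5 rows; each row is the pose to reach, as a shift and turn from the pose commanded when the call began, along the tool's axes at that moment; what a row does not reach only later rows make up. A row lasts 1/10 s, in which the tool goes at most 50 mm and 8.59 degrees, less where a joint would pass 70% of its speed; a pose out of reach is approached as far as the arm can. A call with a gripper value outside its range is refused whole. OPENING is the finger opening in cm, from 0 to 8.54, set as the call begins (- or left out, the last holds). The fingers move at their own pace and stop on an object; FORCE is the grip in N (left out, the last holds). Time passes only in rows, so rows that repeat a pose let the fingers close. It gives the time, the measured TCP pose, the force, the opening and the grip force at its end, in the units of the state.
- manip.read_state(): the state, without advancing time (a new reading comes with each control period).
- manip.read_camera(name): name is "scene" or "top"; returns a dict with "color" (384x512x3 uint8, red, green, blue), "depth" (384x512 float32, m along the optical axis (not along the pixel's ray), 0 where there is no reading), "fx", "fy", "cx", "cy" (pixels), "position" and "rotation" of the camera in the world. Camera axes: x right, y up, looking along -z (the intrinsics and any distortion apply to the point x, -y, -z); pixel columns grow to the right and rows downward; lengths in m; the calibration is good to about 2 mm. A picture is of the moment at which its call begins.
- manip.finish_job(): hands the job in; it is judged then, once.
The state is a dict: "t": time; "qpos": joint angles; "joint_velocities": joint speeds; "joint_efforts": joint torques, N m; "tcp_pos": TCP position; "tcp_rot": TCP orientation; "force": force on the tool from outside, world axes, zero at the start; "wrist_torque": the same for the moment, N m; "gripper_width": finger opening in m; "gripper_force": force on a finger pad.
Only numpy, scipy, OpenCV 4.12 (cv2) and the standard library are available. Lean on these libraries where they do the work, as an engineer would, in place of code of your own. Each camera call takes 0.05 s, during which the arm holds its last target. There are 200 camera calls.

### The job

Slide the reel of sealing tape along the holder's rod and off its open end, feeling your way along the rod and over the bead at its end so that nothing presses hard on the holder. Then lay the reel in the blue tray without dropping it, let go, and leave the other things where they stand.

Things in the scene. Friction and masses are not known exactly. Their poses are not given: they have to be found in the camera images.
- holder: Holder fixed to the worktop: grey base plate 90x110x12, steel post 14 in diameter and 152 high at y = -75, blue clamp block on it, and a steel rod cantilevered from the block with a knuckle (locked ball swivel) in its line. Origin on the worktop, straight below the knuckle; z up, +y the way the rod roughly runs, to its open end. Rigid: more than 15 N on it or its rod is too rough
- holder_pivot (a point): Knuckle of the rod, 130 above the worktop; axes as the holder's. From the block to here the rod runs along y; from here on it is straight again, 10 in diameter, and ends 110 away; its last 15 are a smooth black bead 12.8 in diameter. The angle of this outer part is not measured: it slopes up to its open end by 0.02 to 0.18 rad and points up to 0.14 rad to either side of the y axis
- reel_center (a point): Centre of the loose tape reel, 90 g: two orange 12-sided flanges 48 across flats, 24 wide along its axis (its y), white tape between. Grip across the flats. It hangs on the rod, its centre within 10 of the knuckle. Bore 14.4 in diameter, walls rounded (narrowest half-way), so it has 2.2 radial play on the rod, may tip on it, and has 0.8 radial play over the bead
- tray: Shallow open blue tray, fixed, 170 (its x) x 130 (its y) x 16 high, walls and floor 4 thick. Origin: centre of its underside, on the worktop
- amber_bottle: Bystander: amber bottle with blue cap, 56 in diameter, 105 high; origin at the centre of its underside
- filter_jar: Bystander: round tub with white lid, 68 in diameter, 62 high; origin at the centre of its underside
Mind the look-alikes: they are no part of the job. Leave any purple or yellow look-alike of the part that bears reel_center alone.

How it is judged:
By the outcome, as a careful person would: the job done as asked, in the order asked, and still so for the second after the job is handed in, with the robot touching nothing.
It also fails if it takes over 72 s, if anything falls off the work surface, if the arm or the gripper's body presses on something with over 40 N, if the wrist force passes 120 N, or if a joint passes its speed limit or range.

## Working session

There is one attempt and no reset: what is moved stays moved. The work goes in short steps, Python scripts to look and compute and a shell command to move; the robot and the scene stay as the last step left them, time stands still between calls to the robot, and variables do not carry over. Pictures are saved under pics/ and viewed, at most 10 in all, crops included, and the job is handed in when it is done.

```bash
mkdir -p pics; ls; python3 - <<'E'
from cell import manip
import cv2,numpy as np
for n in("scene","top"):
    c=manip.read_camera(n); np.savez(f"pics/{n}0.npz",**c)
    cv2.imwrite(f"pics/{n}0.png",cv2.resize(c["color"][:,:,::-1],(800,600),interpolation=cv2.INTER_CUBIC))
    print(n,c["position"],c["rotation"],c["fx"],c["cx"],c["cy"],[k for k in c])
print(manip.read_state())
E
```

```text
pics
scene [-0.29869269  0.78823732  0.81262882] [  56.87771006    1.03861189 -135.45588088] 409.7479714493092 259.2998382167159 193.00421427544555 ['color', 'depth', 'fx', 'fy', 'cx', 'cy', 'position', 'rotation']
top [0.19030656 0.0136722  1.59716312] [ 11.03580864   0.46345381 -90.97407082] 372.2399429906265 254.01019841111489 187.8647140045281 ['color', 'depth', 'fx', 'fy', 'cx', 'cy', 'position', 'rotation']
{'t': 0.1, 'qpos': array([-72.22766578,  24.93414861,   1.43059131,  90.18420143,
        -0.66318188,  64.97382402,  -4.30179116]), 'joint_velocities': array([-0.0919524 , -0.00886753,  0.08409033, -0.02809195, -0.03054835,
        0.01741873, -0.0239806 ]), 'joint_efforts': array([ 3.13295415e-03, -6.71756387e+01,  1.02844533e+00, -3.16902494e+01,
        1.58462184e-02,  7.24008627e-03,  1.39428624e-05]), 'tcp_pos': array([0.25067262, 0.57230137, 0.40398378]), 'tcp_rot': array([-1.79916568e+02,  8.82991785e-03,  1.56347144e+02]), 'force': array([-0.2077643 ,  0.03647945,  0.26145976]), 'wrist_torque': array([-0.04558562,  0.01407014,  0.03912287]), 'gripper_force': 0.0, 'gripper_width': 0.08573100356964733}
```

View pics/scene0.png

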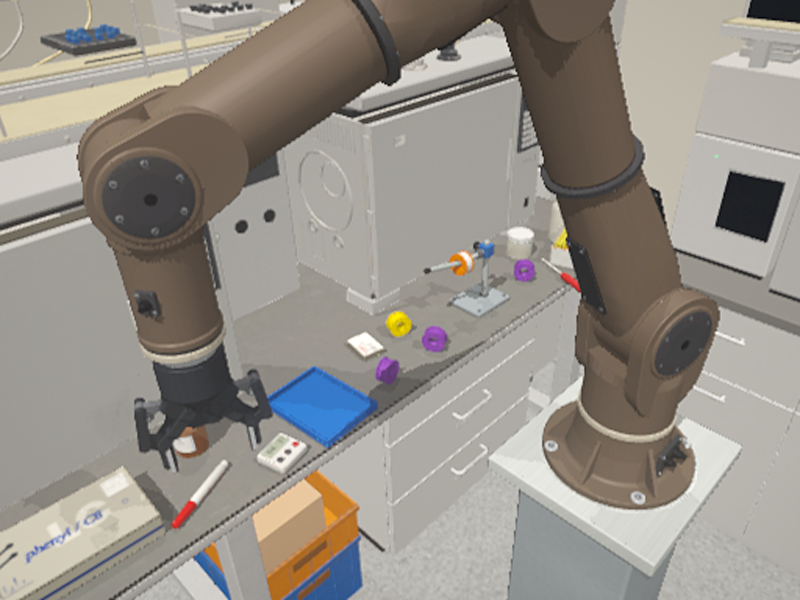

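View pics/top0.png

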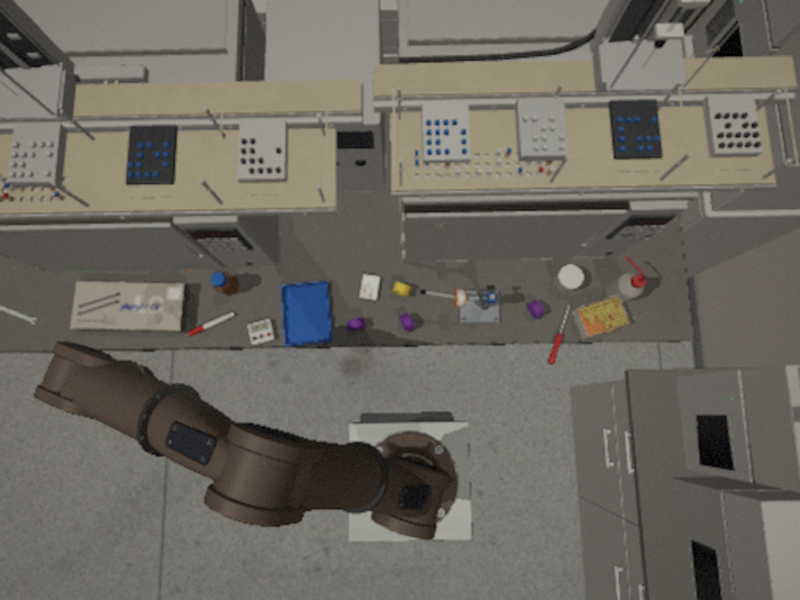

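The look-alikes are purple reels at scene (524,270), (434,338) and (387,370), and a yellow one at (399,323). The wanted reel is the orange one with white tape hanging on the rod, at scene (461,263) and top (461,297). The bead is at top (423,292) and the tray at top (307,313). Next I'll take a close crop and measure.

```bash
cat > h.py <<'E'
import numpy as np,cv2
from scipy.spatial.transform import Rotation as R
def cloud(c):
    h,w=c["depth"].shape; u,v=np.meshgrid(np.arange(w),np.arange(h)); d=c["depth"]
    p=np.stack([(u-c["cx"])/c["fx"]*d,-(v-c["cy"])/c["fy"]*d,-d],-1)
    return p@R.from_euler("xyz",np.array(c["rotation"]),degrees=True).as_matrix().T+np.array(c["position"])
def proj(c,P):
    q=(np.asarray(P)-c["position"])@R.from_euler("xyz",np.array(c["rotation"]),degrees=True).as_matrix()
    return np.stack([c["cx"]+c["fx"]*q[...,0]/-q[...,2],c["cy"]-c["fy"]*q[...,1]/-q[...,2]],-1)
E
python3 - <<'E'
from h import *
A={n:dict(np.load(f"pics/{n}0.npz")) for n in("scene","top")}
np.set_printoptions(precision=4,suppress=True)
ims=[]
for n,(x0,y0) in dict(scene=(255,140),top=(255,165)).items():
    c=A[n]; P=cloud(c); hsv=cv2.cvtColor(c["color"],cv2.COLOR_RGB2HSV)
    s=.64
    ims.append(cv2.resize(c["color"][y0:y0+75,x0:x0+100,::-1],(800,600),interpolation=cv2.INTER_CUBIC))
    H,S,V=[hsv[...,i] for i in range(3)]
    inwork=(P[...,0]>.3)&(P[...,0]<.9)&(c["depth"]>0)&(P[...,2]<.25)
    for nm,m in dict(orange=(H>5)&(H<18)&(S>150)&(P[...,2]>.08),blue=(H>100)&(H<125)&(S>150)&(P[...,2]<.03),clamp=(H>100)&(H<125)&(S>120)&(P[...,2]>.09)&(P[...,1]<.1)).items():
        q=P[m&inwork]; print(n,nm,len(q),q.min(0) if len(q) else'',np.median(q,0),q.max(0))
    if n=="top":
        for col in range(150,480,20): print(col,P[110:215:10,col,2].round(2),P[110:215:10,col,0].round(2)[[0,-1]],P[190,col,1].round(2))
cv2.imwrite("pics/c1.png",cv2.resize(ims[0],(800,600)));cv2.imwrite("pics/c2.png",ims[1])
E
```

```text
scene orange 74 [ 0.4384 -0.1488  0.109 ] [ 0.4622 -0.127   0.1347] [ 0.4843 -0.1083  0.1542]
scene blue 2762 [ 0.358   0.1525 -0.7894] [0.4852 0.2658 0.004 ] [0.8582 0.7824 0.0236]
scene clamp 51 [ 0.4437 -0.2271  0.1209] [ 0.4514 -0.2111  0.1393] [ 0.4835 -0.204   0.1476]
top orange 9 [ 0.3802 -0.4839  0.0825] [ 0.4598 -0.1281  0.1244] [ 0.4867 -0.1264  0.1436]
top blue 1116 [ 0.3642  0.2061 -0.007 ] [0.4511 0.2746 0.0037] [0.5379 0.3416 0.0235]
top clamp 21 [ 0.4497 -0.229   0.1202] [ 0.4529 -0.2135  0.1434] [ 0.4728 -0.2082  0.1498]
150 [ 0.57  0.57  0.57  0.44  0.38  0.22  0.05  0.05  0.01 -0.    0.  ] [0.63 0.41] 0.47
170 [ 0.66  0.57  0.57  0.2   0.19  0.18  0.05 -0.   -0.    0.    0.02] [0.59 0.41] 0.39
190 [ 0.57  0.57  0.57 -0.01  0.01 -0.   -0.   -0.01  0.    0.01  0.  ] [0.63 0.41] 0.3
210 [ 0.57  0.57  0.57  0.   -0.   -0.    0.   -0.01  0.02  0.    0.01] [0.63 0.41] 0.21
230 [ 0.15  0.04 -0.   -0.   -0.01  0.    0.   -0.    0.01 -0.    0.  ] [0.8  0.41] 0.13
250 [ 0.01 -0.    0.01  0.   -0.01 -0.    0.   -0.    0.   -0.   -0.  ] [0.86 0.41] 0.04
270 [ 0.57  0.57  0.47  
[... 261 characters left out ...]
  0.44  0.4   0.29  0.15  0.01  0.    0.   -0.    0.  ] [0.62 0.4 ] -0.31
350 [ 0.58  0.57  0.44  0.4   0.28  0.15 -0.   -0.    0.   -0.    0.  ] [0.62 0.4 ] -0.4
370 [ 0.57  0.56  0.44  0.39  0.28  0.14  0.    0.07 -0.    0.05 -0.01] [0.62 0.4 ] -0.48
390 [ 0.57  0.57  0.44  0.39  0.28  0.12 -0.    0.    0.04  0.04  0.  ] [0.61 0.39] -0.56
410 [ 0.57  0.57  0.44  0.4   0.29  0.01  0.    0.15  0.   -0.    0.  ] [0.61 0.39] -0.66
430 [ 0.57  0.57  0.44  0.4  -0.    0.   -0.   -0.   -0.01 -0.    0.  ] [0.61 0.39] -0.75
450 [ 0.57  0.56  0.05  0.03 -0.12 -0.31 -0.55 -0.68 -0.7  -0.7  -0.71] [0.61 0.48] -1.2
470 [ 0.57  0.56  0.13  0.03 -0.13 -0.33 -0.46 -0.46 -0.48 -0.49 -0.5 ] [0.61 0.45] -1.2
```

View pics/c1.png

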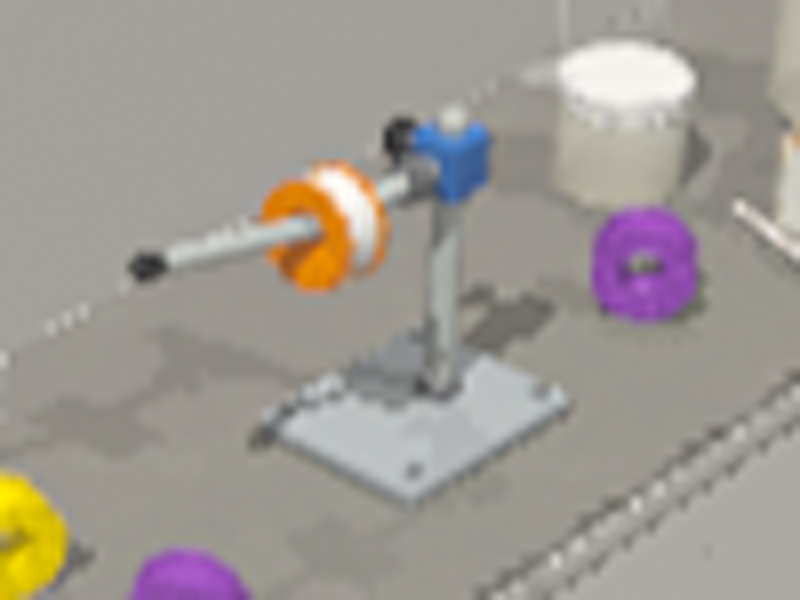

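View pics/c2.png

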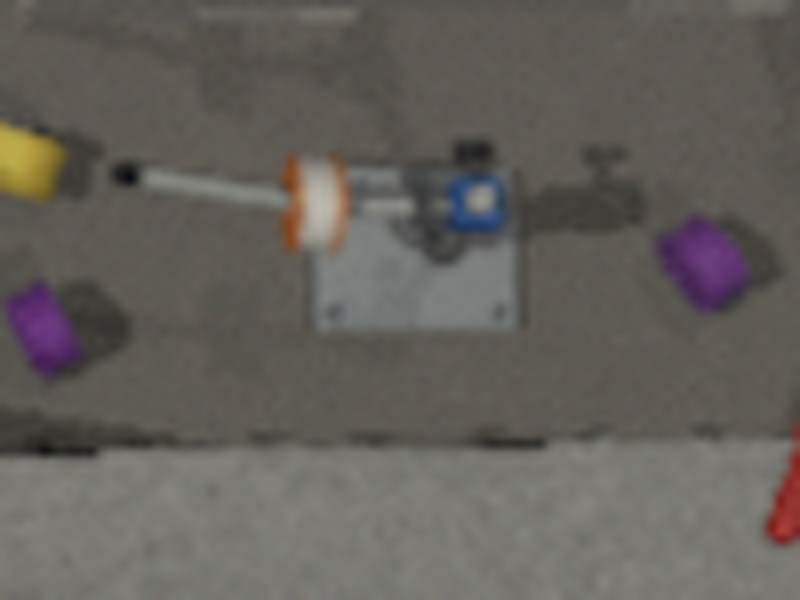

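The crops confirm the orange reel with white tape on the rod. In the top crop its face is at about (290,200) and the bead at (126,174). In the scene crop the bead is at (150,266) and the rod enters the reel at (315,225). Next I'll triangulate the rod line.

```bash
python3 - <<'E'
from h import *
from scipy.optimize import least_squares
np.set_printoptions(precision=4,suppress=True)
A={n:dict(np.load(f"pics/{n}0.npz")) for n in("scene","top")}
off=dict(scene=(255,140),top=(255,165))
px=lambda n,p:np.array(off[n])+(np.array(p)+.5)/8-.5
T=[px("top",p) for p in((126,174),(160,178),(280,196))]
S=[px("scene",p) for p in((150,266),(180,258),(310,229))]
tip_t=px("top",(113,172)); tip_s=px("scene",(131,269))
def ray(n,p):
    c=A[n]; d=np.array([(p[0]-c["cx"])/c["fx"],-(p[1]-c["cy"])/c["fy"],-1])
    return np.array(c["position"]),R.from_euler("xyz",np.array(c["rotation"]),degrees=True).apply(d/np.linalg.norm(d))
def tri(pt,ps):
    f=lambda X:np.r_[proj(A["top"],X)-pt,proj(A["scene"],X)-ps]
    r=least_squares(f,[.46,-.1,.14]); return r.x,r.fun
print("bead",tri(T[0],S[0]),"end",tri(tip_t,tip_s))
# reel: face corner extremes; top reel centre (318,203), scene reel centre approx (328,226)
print("reel",tri(px("top",(318,203)),px("scene",(328,226))))
def line(t0,t1,s0,s1):
    n=lambda k,a,b:np.cross(ray(k,a)[1],ray(k,b)[1])
    d=np.cross(n("top",t0,t1),n("scene",s0,s1)); d/=np.linalg.norm(d); return d*np.sign(d[1])
d=line(T[0],T[2],S[0],S[2]); print("dir",d,"yaw",np.degrees(np.arctan2(d[1],d[0])),"slope",np.arcsin(d[2]))
# post top (cap) 152 high, clamp in both
print("post",tri(px("top",(480,198)),px("scene",(454,118))))
for nm,a in dict(base=[(315,330),(520,328),(518,168)]).items():
    for p in a:
        o,dd=ray("top",px("top",p)); print(nm,o+dd*(.012-o[2])/dd[2])
for p in((362,205),(440,205)):
    o,dd=ray("top",px("top",p)); print("rod",o+dd*(.135-o[2])/dd[2])
# tray rectangle & plane check
for n in A:
    c=A[n];P=cloud(c);h=cv2.cvtColor(c["color"],cv2.COLOR_RGB2HSV)
    m=(h[...,0]>100)&(h[...,0]<125)&(h[...,1]>150)&(P[...,1]>.18)&(P[...,1]<.36)&(P[...,0]>.33)&(P[...,0]<.58)&(P[...,2]>-.02)&(P[...,2]<.03)
    print(n,"tray",cv2.minAreaRect(P[m][:,:2].astype(np.float32)))
    m=(P[...,0]>.45)&(P[...,0]<.5)&(P[...,1]>.02)&(P[...,1]<.06); print("table z",np.median(P[m][:,2]))
E
```

```text
bead (array([ 0.477 , -0.0453,  0.147 ]), array([ 0.2746,  0.3356, -0.347 , -0.052 ])) end (array([ 0.4792, -0.0379,  0.1477]), array([ 0.0339,  0.0412, -0.0426, -0.0064]))
reel (array([ 0.4641, -0.1414,  0.1302]), array([ 0.1894,  0.2468, -0.258 , -0.0348]))
dir [0.1272 0.9779 0.1661] yaw 82.5902114717295 slope 0.16692196042997492
post (array([ 0.4607, -0.2191,  0.1523]), array([ 0.2376,  0.3228, -0.3455, -0.0433]))
base [ 0.4179 -0.1489  0.012 ]
base [ 0.417  -0.2588  0.012 ]
base [ 0.5046 -0.2622  0.012 ]
rod [ 0.4628 -0.1621  0.135 ]
rod [ 0.4621 -0.2009  0.135 ]
scene tray ((0.4567926526069641, 0.2759011387825012), (0.19352106750011444, 0.13390059769153595), 3.278428792953491)
table z -0.0006449283946897699
top tray ((0.45145267248153687, 0.2726975679397583), (0.16804233193397522, 0.12697969377040863), 4.317580699920654)
table z 0.00045374047110358084
```

```bash
cat > go.py <<'E'
# prints remaining tool-frame shift to a world target TCP: python3 go.py x y z yaw_deg
import sys,numpy as np
from cell import manip
s=manip.read_state(); p=s["tcp_pos"]; y=np.radians(s["tcp_rot"][2])
if len(sys.argv)>1:
    x=np.array([float(a) for a in sys.argv[1:]]); d=x[:3]-p
    print("tx %.2f ty %.2f tz %.2f yaw %.3f"%(100*(d[0]*np.cos(y)+d[1]*np.sin(y)),100*(d[0]*np.sin(y)-d[1]*np.cos(y)),-100*d[2],-((np.radians(x[3])-y+np.pi)%(2*np.pi)-np.pi)))
print("t %.2f"%s["t"],(p*1000).round(1),s["tcp_rot"].round(2),"F",s["force"].round(2),"M",s["wrist_torque"].round(2),"w %.4f g %.1f"%(s["gripper_width"],s["gripper_force"]))
E
python3 go.py .464 -.141 .404 82.3
python3 -m crank '[{"tx":-9.6,"ty":-11.4,"yaw":0.26},{"tx":-19.2,"ty":-22.8,"yaw":0.5},{"tx":-28.8,"ty":-34.2,"yaw":0.77},{"tx":-38.4,"ty":-45.6,"yaw":1.03},{"tx":-48.1,"ty":-56.8,"yaw":1.29}]' 8.5 20
python3 go.py .464 -.141 .404 82.3
```

```text
tx -48.16 ty -56.78 tz -0.00 yaw 1.292
t 0.10 [250.7 572.3 404. ] [-1.7992e+02  1.0000e-02  1.5635e+02] F [-0.21  0.04  0.26] M [-0.05  0.01  0.04] w 0.0857 g 0.0
tx -48.16 ty -56.78 tz -0.00 yaw 1.292
t 0.10 [250.7 572.3 404. ] [-1.7992e+02  1.0000e-02  1.5635e+02] F [-0.21  0.04  0.26] M [-0.05  0.01  0.04] w 0.0857 g 0.0$[0]: bad value
```

```bash

python3 -m crank '[{"tx":-9.6,"ty":-11.4,"tz":0,"yaw":0.26},{"tx":-19.2,"ty":-22.8,"tz":0,"yaw":0.5},{"tx":-28.8,"ty":-34.2,"tz":0,"yaw":0.77},{"tx":-38.4,"ty":-45.6,"tz":0,"yaw":1.03},{"tx":-48.1,"ty":-56.8,"tz":0,"yaw":1.29}]' 8.5 20
python3 go.py .464 -.141 .404 82.3
```

```text
t: 0.6
tcp_pos: [0.3219, 0.3306, 0.4045]
tcp_rot: [-180.0, -0.0, 113.0]
force: [0.9, -0.1, 0.4]
gripper_width: 0.085
gripper_force: 0.0
tx -48.97 ty -5.36 tz 0.05 yaw 0.536
t 0.60 [321.9 330.6 404.5] [-179.98   -0.    113.02] F [ 0.93 -0.06  0.43] M [-0.03 -0.12  0.03] w 0.0850 g 0.0
```

```bash

python3 -m crank '[{"tx":-9.8,"ty":-1.1,"tz":0,"yaw":0.15},{"tx":-19.6,"ty":-2.2,"tz":0,"yaw":0.3},{"tx":-29.4,"ty":-3.2,"tz":0,"yaw":0.45},{"tx":-39.2,"ty":-4.3,"tz":0,"yaw":0.536},{"tx":-49,"ty":-5.4,"tz":0,"yaw":0.536}]'>/dev/null
python3 go.py .464 -.141 .404 82.3
```

```text
tx -22.18 ty 9.87 tz 0.08 yaw 0.003
t 1.10 [395.1  91.8 404.8] [ 1.7999e+02 -3.0000e-02  8.2490e+01] F [ 1.5  -0.55  0.21] M [ 0.03 -0.1   0.05] w 0.0852 g 0.0
```

```bash

python3 -m crank '[{"tx":-4.5,"ty":2,"tz":0,"yaw":0},{"tx":-9,"ty":4,"tz":0,"yaw":0},{"tx":-13.5,"ty":6,"tz":0,"yaw":0},{"tx":-18,"ty":8,"tz":0,"yaw":0.003},{"tx":-22.2,"ty":9.9,"tz":0,"yaw":0.003}]'>/dev/null
python3 -m crank '[{"tx":0,"ty":0,"tz":0,"yaw":0},{"tx":0,"ty":0,"tz":0,"yaw":0},{"tx":0,"ty":0,"tz":0,"yaw":0}]'
python3 go.py .464 -.141 .284 82.3
python3 - <<'E'
from h import *
from cell import manip
ims=[]
for n,(x0,y0) in dict(scene=(245,110),top=(265,160)).items():
    c=manip.read_camera(n); np.savez(f"pics/{n}1.npz",**c)
    ims.append(cv2.resize(c["color"][y0:y0+100,x0:x0+67,::-1],(400,600),interpolation=cv2.INTER_CUBIC))
cv2.imwrite("pics/p1.png",np.hstack(ims))
E
```

```text
t: 1.9
tcp_pos: [0.4648, -0.1381, 0.4043]
tcp_rot: [-179.9, -0.0, 82.5]
force: [0.1, 0.6, -0.1]
gripper_width: 0.0849
gripper_force: 0.0
tx -0.30 ty -0.04 tz 12.03 yaw 0.004
t 1.90 [ 464.8 -138.1  404.3] [-1.7994e+02 -3.0000e-02  8.2550e+01] F [ 0.05  0.58 -0.14] M [ 0.06  0.01 -0.01] w 0.0849 g 0.0
```

View pics/p1.png

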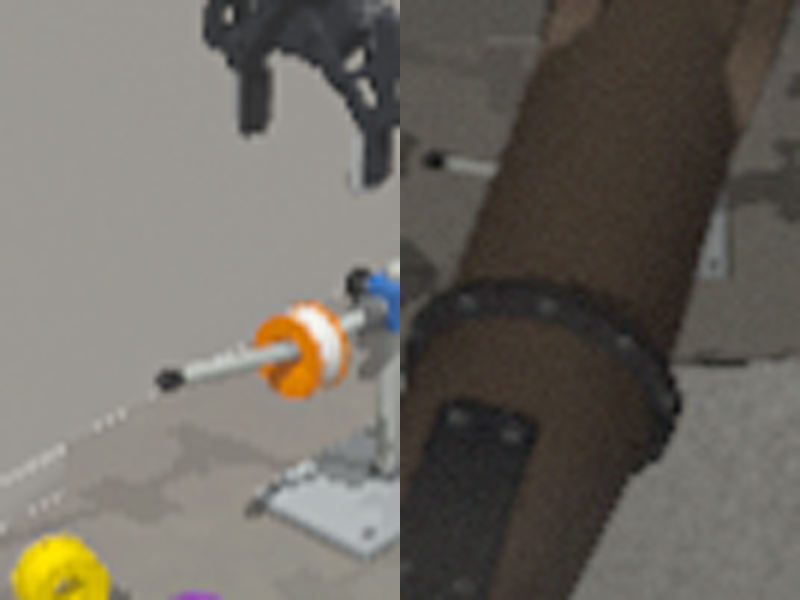

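```bash

python3 -m crank '[{"tx":-0.1,"ty":0,"tz":3.5,"yaw":0},{"tx":-0.2,"ty":0,"tz":7,"yaw":0.004},{"tx":-0.3,"ty":0,"tz":9.5,"yaw":0.004},{"tx":-0.3,"ty":0,"tz":11.3,"yaw":0.004},{"tx":-0.3,"ty":0,"tz":12.2,"yaw":0.004}]' 7>/dev/null
python3 -m crank '[{"tx":0,"ty":0,"tz":0,"yaw":0},{"tx":0,"ty":0,"tz":0,"yaw":0},{"tx":0,"ty":0,"tz":0,"yaw":0}]' 5.8 20
python3 go.py .464 -.141 .282 82.3
python3 - <<'E'
from h import *
from cell import manip
n="scene";c=manip.read_camera(n); np.savez(f"pics/{n}2.npz",**c)
cv2.imwrite("pics/p2.png",cv2.resize(c["color"][130:190,255:335,::-1],(800,600),interpolation=cv2.INTER_CUBIC))
E
```

```text
t: 2.5
tcp_pos: [0.4642, -0.1406, 0.2813]
tcp_rot: [-179.9, -0.0, 82.4]
force: [0.3, 0.6, -0.3]
gripper_width: 0.0849
gripper_force: 0.0
t: 2.8
tcp_pos: [0.465, -0.1419, 0.2837]
tcp_rot: [179.9, -0.0, 82.3]
force: [-0.7, -0.3, -0.4]
gripper_width: 0.0579
gripper_force: 0.0
tx 0.08 ty -0.11 tz 0.17 yaw -0.000
t 2.80 [ 465.  -141.9  283.7] [ 1.799e+02 -2.000e-02  8.228e+01] F [-0.71 -0.31 -0.43] M [ 0.02 -0.02  0.02] w 0.0579 g 0.0
```

View pics/p2.png

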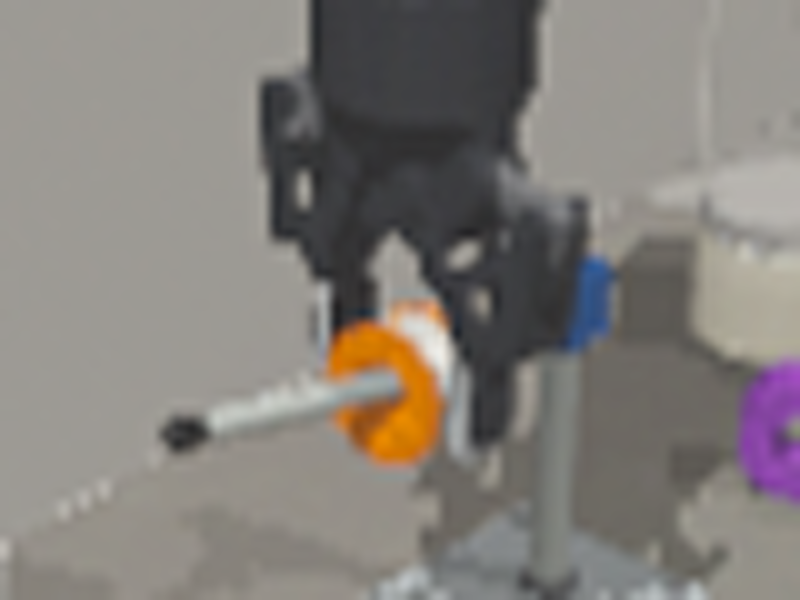

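The reel is between the fingers. Its front face centre is at about crop (386,392) and the near pad's lower end at about (465,450). I'll check the alignment by projection.

```bash
python3 - <<'E'
from h import *
np.set_printoptions(precision=1,suppress=True)
c=dict(np.load("pics/scene2.npz"))
d=np.array([.135,.977,.165]);d/=np.linalg.norm(d)
ck=lambda P:(proj(c,P)-[255,130]+.5)*10-.5
yaw=np.radians(82.3);ex=np.array([np.cos(yaw),np.sin(yaw),0]);ey=np.array([np.sin(yaw),-np.cos(yaw),0])
v=np.cross(d,ey);v/=np.linalg.norm(v)
for y in(-.145,-.1414,-.138):
    C=np.array([.464+(y+.1414)*.135,y,.129+(y+.1414)*.165]);F=C+.012*d
    a=np.linspace(0,6.28,90);circ=ck(F+.0245*(np.cos(a)[:,None]*ey+np.sin(a)[:,None]*v))
    print(y,"face",ck(F),"ext",circ.min(0),circ.max(0))
t=np.array([.465,-.1419,.2837])
for s in(1,-1):
    for x in(.011,-.011): print("pad",s,x,ck(t+ex*x+s*ey*.029-[0,0,.173-.003]))
E
```

```text
-0.145 face [389.4 389.6] ext [339.9 317.1] [440.3 461.8]
-0.1414 face [381.3 391.5] ext [331.9 318.9] [432.1 463.8]
-0.138 face [373.7 393.3] ext [324.2 320.6] [424.4 465.7]
pad 1 0.011 [324.  400.8]
pad 1 -0.011 [372.4 380.4]
pad -1 0.011 [438.9 468. ]
pad -1 -0.011 [487.7 446.6]
```

```bash

python3 -m crank '[{"tx":-0.1,"ty":0,"tz":0,"yaw":0},{"tx":-0.1,"ty":0,"tz":0,"yaw":0},{"tx":-0.1,"ty":0,"tz":0,"yaw":0}]' 5.2 20 >/dev/null; python3 go.py
python3 -m crank '[{"tx":0,"ty":0,"tz":0,"yaw":0},{"tx":0,"ty":0,"tz":0,"yaw":0}]' 5.0 20 >/dev/null; python3 go.py
python3 -m crank '[{"tx":0,"ty":0,"tz":0,"yaw":0},{"tx":0,"ty":0,"tz":0,"yaw":0}]' 4.85 20 >/dev/null; python3 go.py
```

```text
t 3.15 [ 464.5 -143.   282.9] [179.97  -0.    82.26] F [-0.45 -1.1   0.04] M [-0.02  0.03  0.04] w 0.0517 g 0.0
t 3.35 [ 464.4 -143.   282.7] [-180.     -0.     82.26] F [-0.29 -0.24 -0.48] M [0.02 0.07 0.02] w 0.0501 g 0.1
t 3.55 [ 464.4 -143.   282.7] [-179.99   -0.     82.26] F [-1.37 -0.4   0.89] M [0.05 0.19 0.03] w 0.0487 g 5.0
```

```bash

python3 -m crank '[{"tx":0,"ty":0,"tz":0,"yaw":0},{"tx":0,"ty":0,"tz":0,"yaw":0}]' 4.8 20 >/dev/null; python3 go.py
python3 -m crank '[{"tx":0,"ty":0,"tz":0,"yaw":0},{"tx":0,"ty":0,"tz":0,"yaw":0},{"tx":0,"ty":0,"tz":0,"yaw":0}]' 4.5 20 >/dev/null; python3 go.py
```

```text
t 3.75 [ 464.4 -143.   282.7] [-179.99   -0.     82.26] F [-1.22 -0.15  2.1 ] M [ 0.04  0.3  -0.01] w 0.0482 g 12.4
t 4.05 [ 464.4 -143.   282.7] [-180.     -0.     82.25] F [-1.81  0.37  3.69] M [0.03 0.42 0.01] w 0.0480 g 20.0
```

```bash

python3 -m crank '[{"tx":0,"ty":0,"tz":-0.05,"yaw":0},{"tx":0,"ty":0,"tz":-0.1,"yaw":0},{"tx":0,"ty":0,"tz":-0.1,"yaw":0}]' >/dev/null; python3 go.py
python3 -m crank '[{"tx":0,"ty":0,"tz":-0.05,"yaw":0},{"tx":0,"ty":0,"tz":-0.1,"yaw":0},{"tx":0,"ty":0,"tz":-0.1,"yaw":0}]' >/dev/null; python3 go.py
python3 -m crank '[{"tx":0,"ty":-0.05,"tz":0,"yaw":0},{"tx":0,"ty":-0.1,"tz":0,"yaw":0},{"tx":0,"ty":-0.1,"tz":0,"yaw":0}]' >/dev/null; python3 go.py
```

```text
t 4.35 [ 464.6 -142.9  283.7] [179.98   0.    82.27] F [-0.67  1.16 -1.43] M [-0.01  0.09  0.03] w 0.0479 g 20.7
t 4.65 [ 464.5 -143.   284.8] [179.99  -0.    82.27] F [-0.02 -0.31 -1.27] M [ 0.02 -0.   -0.02] w 0.0479 g 20.7
t 4.95 [ 463.4 -142.9  284.7] [-180.     -0.     82.25] F [ 0.22 -0.15 -0.73] M [-0.01  0.04  0.02] w 0.0481 g 20.7
```

```bash
cat > chk.py <<'E'
# print state, fail if force (weight 0.9 N removed) exceeds the limit, to stop a chain of moves
import sys,numpy as np
import go
f=go.s["force"]+[0,0,.9]
sys.exit(int(np.linalg.norm(f)>float(sys.argv[-1])) if 0 else 0) if False else None
E
cat > chk.py <<'E'
# print state; exit 1 if contact force (0.9 N weight removed) exceeds 2.5 N, to stop a chain of moves
import sys,numpy as np,go
f=go.s["force"]+[0,0,.9]
sys.exit(int(np.linalg.norm(f)>2.5))
E
python3 -m crank '[{"tx":0.25,"ty":0,"tz":-0.04,"yaw":0},{"tx":0.5,"ty":0,"tz":-0.08,"yaw":0},{"tx":0.75,"ty":0,"tz":-0.12,"yaw":0},{"tx":1,"ty":0,"tz":-0.165,"yaw":0},{"tx":1,"ty":0,"tz":-0.165,"yaw":0}]' >/dev/null; python3 chk.py &&
python3 -m crank '[{"tx":0.25,"ty":0,"tz":-0.04,"yaw":0},{"tx":0.5,"ty":0,"tz":-0.08,"yaw":0},{"tx":0.75,"ty":0,"tz":-0.12,"yaw":0},{"tx":1,"ty":0,"tz":-0.165,"yaw":0},{"tx":1,"ty":0,"tz":-0.165,"yaw":0}]' >/dev/null; python3 chk.py &&
python3 -m crank '[{"tx":0.25,"ty":0,"tz":-0.04,"yaw":0},{"tx":0.5,"ty":0,"tz":-0.08,"yaw":0},{"tx":0.75,"ty":0,"tz":-0.12,"yaw":0},{"tx":1,"ty":0,"tz":-0.165,"yaw":0},{"tx":1,"ty":0,"tz":-0.165,"yaw":0}]' >/dev/null; python3 chk.py
```

```text
t 5.45 [ 464.9 -132.4  286.4] [ 1.800e+02 -1.000e-02  8.231e+01] F [-0.03  0.27 -2.17] M [-0.04  0.02 -0.03] w 0.0478 g 20.7
t 5.95 [ 466.2 -122.6  288. ] [ 1.800e+02 -1.000e-02  8.229e+01] F [-0.88  0.41 -0.97] M [-0.01  0.   -0.02] w 0.0480 g 20.7
t 6.45 [ 467.6 -112.7  289.7] [ 1.80e+02 -1.00e-02  8.23e+01] F [ 0.42  0.69 -0.97] M [-0.04  0.01 -0.05] w 0.0480 g 20.7
```

```bash

echo down; python3 -m crank '[{"tx":0,"ty":0,"tz":0.1,"yaw":0},{"tx":0,"ty":0,"tz":0.1,"yaw":0}]' >/dev/null; python3 chk.py &&
python3 -m crank '[{"tx":0,"ty":0,"tz":0.07,"yaw":0},{"tx":0,"ty":0,"tz":0.07,"yaw":0}]' >/dev/null; python3 chk.py &&
python3 -m crank '[{"tx":0,"ty":0,"tz":0.07,"yaw":0},{"tx":0,"ty":0,"tz":0.07,"yaw":0}]' >/dev/null; python3 chk.py &&
python3 -m crank '[{"tx":0,"ty":0,"tz":0.07,"yaw":0},{"tx":0,"ty":0,"tz":0.07,"yaw":0}]' >/dev/null; python3 chk.py
```

```text
down
t 6.65 [ 467.5 -113.2  288.5] [-1.800e+02  1.000e-02  8.226e+01] F [ 0.18 -0.28 -0.9 ] M [ 0.02 -0.06  0.03] w 0.0480 g 20.7
t 6.85 [ 467.5 -113.2  287.9] [-180.      0.     82.25] F [ 0.37  0.17 -1.18] M [ 0.04 -0.05  0.01] w 0.0479 g 20.7
t 7.05 [ 467.5 -113.2  287.2] [-179.99    0.     82.26] F [-0.06  0.02 -0.69] M [-0.01  0.   -0.01] w 0.0480 g 20.7
t 7.25 [ 467.6 -113.1  286.7] [ 1.7999e+02 -1.0000e-02  8.2260e+01] F [-1.45  0.82  3.27] M [ 0.16  0.14 -0.04] w 0.0480 g 21.0
```

```bash

python3 -m crank '[{"tx":0,"ty":0,"tz":-0.1,"yaw":0},{"tx":0,"ty":0,"tz":-0.25,"yaw":0},{"tx":0,"ty":0,"tz":-0.25,"yaw":0}]' >/dev/null; python3 chk.py
echo +x;python3 -m crank '[{"tx":0,"ty":0.1,"tz":0,"yaw":0},{"tx":0,"ty":0.1,"tz":0,"yaw":0}]' >/dev/null; python3 chk.py &&
python3 -m crank '[{"tx":0,"ty":0.07,"tz":0,"yaw":0},{"tx":0,"ty":0.07,"tz":0,"yaw":0}]' >/dev/null; python3 chk.py &&
python3 -m crank '[{"tx":0,"ty":0.07,"tz":0,"yaw":0},{"tx":0,"ty":0.07,"tz":0,"yaw":0}]' >/dev/null; python3 chk.py &&
python3 -m crank '[{"tx":0,"ty":0.07,"tz":0,"yaw":0},{"tx":0,"ty":0.07,"tz":0,"yaw":0}]' >/dev/null; python3 chk.py
```

```text
t 7.55 [ 467.5 -113.2  289.2] [179.99  -0.    82.25] F [ 0.44  0.52 -1.05] M [0.06 0.04 0.04] w 0.0481 g 20.7
+x
t 7.75 [ 468.6 -113.2  289. ] [179.99   0.    82.27] F [ 0.21  0.34 -0.18] M [-0.03  0.02  0.04] w 0.0480 g 20.7
t 7.95 [ 469.3 -113.4  289. ] [180.     0.    82.26] F [ 0.63 -0.2  -0.12] M [-0.04 -0.02 -0.01] w 0.0480 g 20.7
t 8.15 [ 469.8 -113.4  289. ] [-179.97   -0.     82.26] F [-1.22 -0.31 -0.56] M [0.01 0.2  0.03] w 0.0480 g 20.7
t 8.35 [ 470.2 -113.5  288.9] [-1.7992e+02 -1.0000e-02  8.2260e+01] F [-3.13  1.12  0.2 ] M [0.1  0.68 0.02] w 0.0484 g 20.9
```

```bash

python3 -m crank '[{"tx":0,"ty":-0.15,"tz":0,"yaw":0},{"tx":0,"ty":-0.31,"tz":0,"yaw":0},{"tx":0,"ty":-0.31,"tz":0,"yaw":0}]' >/dev/null; python3 chk.py &&
python3 -m crank '[{"tx":0.25,"ty":0,"tz":-0.04,"yaw":0},{"tx":0.5,"ty":0,"tz":-0.08,"yaw":0},{"tx":0.75,"ty":0,"tz":-0.12,"yaw":0},{"tx":1,"ty":0,"tz":-0.15,"yaw":0},{"tx":1,"ty":0,"tz":-0.15,"yaw":0}]' >/dev/null; python3 chk.py &&
python3 -m crank '[{"tx":0.25,"ty":0,"tz":-0.04,"yaw":0},{"tx":0.5,"ty":0,"tz":-0.08,"yaw":0},{"tx":0.75,"ty":0,"tz":-0.12,"yaw":0},{"tx":1,"ty":0,"tz":-0.15,"yaw":0},{"tx":1,"ty":0,"tz":-0.15,"yaw":0}]' >/dev/null; python3 chk.py &&
python3 -m crank '[{"tx":0.25,"ty":0,"tz":-0.04,"yaw":0},{"tx":0.5,"ty":0,"tz":-0.08,"yaw":0},{"tx":0.75,"ty":0,"tz":-0.12,"yaw":0},{"tx":1,"ty":0,"tz":-0.15,"yaw":0},{"tx":1,"ty":0,"tz":-0.15,"yaw":0}]' >/dev/null; python3 chk.py
```

```text
t 8.65 [ 467.5 -113.2  289.2] [179.96   0.    82.26] F [ 0.55  0.23 -1.1 ] M [ 0.01  0.01 -0.04] w 0.0475 g 20.7
t 9.15 [ 469.  -102.7  290.6] [ 1.80e+02 -1.00e-02  8.23e+01] F [-0.41 -0.45 -0.59] M [-0.04 -0.05 -0.03] w 0.0476 g 20.7
t 9.65 [470.3 -92.9 292.1] [ 1.80e+02 -1.00e-02  8.23e+01] F [-0.53  0.29 -0.89] M [ 0.05 -0.01  0.  ] w 0.0479 g 20.7
t 10.15 [471.6 -83.  293.6] [ 1.800e+02 -1.000e-02  8.229e+01] F [-0.54 -0.03 -1.49] M [-0.01  0.05 -0.04] w 0.0481 g 20.7
```

```bash

echo down; python3 -m crank '[{"tx":0,"ty":0,"tz":0.1,"yaw":0},{"tx":0,"ty":0,"tz":0.1,"yaw":0}]' >/dev/null; python3 chk.py &&
python3 -m crank '[{"tx":0,"ty":0,"tz":0.06,"yaw":0},{"tx":0,"ty":0,"tz":0.06,"yaw":0}]' >/dev/null; python3 chk.py &&
python3 -m crank '[{"tx":0,"ty":0,"tz":0.06,"yaw":0},{"tx":0,"ty":0,"tz":0.06,"yaw":0}]' >/dev/null; python3 chk.py &&
python3 -m crank '[{"tx":0,"ty":0,"tz":0.06,"yaw":0},{"tx":0,"ty":0,"tz":0.06,"yaw":0}]' >/dev/null; python3 chk.py
```

```text
down
t 10.35 [471.5 -83.4 292.4] [-179.99    0.     82.26] F [-0.16  0.43 -0.92] M [ 0.01 -0.04 -0.04] w 0.0477 g 20.7
t 10.55 [471.5 -83.5 291.9] [-179.99    0.     82.25] F [ 0.03  0.05 -1.4 ] M [-0.02 -0.02  0.03] w 0.0480 g 20.7
t 10.75 [471.6 -83.5 291.4] [179.99  -0.    82.25] F [-1.03 -0.36  1.09] M [0.05 0.06 0.02] w 0.0478 g 20.8
t 10.95 [471.7 -83.4 290.9] [ 1.7998e+02 -1.0000e-02  8.2260e+01] F [-0.04 -0.22  4.06] M [0.08 0.18 0.02] w 0.0480 g 21.1
```

```bash

python3 -m crank '[{"tx":0,"ty":0,"tz":-0.1,"yaw":0},{"tx":0,"ty":0,"tz":-0.28,"yaw":0},{"tx":0,"ty":0,"tz":-0.28,"yaw":0}]' >/dev/null; python3 chk.py
echo +x;python3 -m crank '[{"tx":0,"ty":0.14,"tz":0,"yaw":0},{"tx":0,"ty":0.14,"tz":0,"yaw":0}]' >/dev/null; python3 chk.py &&
python3 -m crank '[{"tx":0,"ty":0.06,"tz":0,"yaw":0},{"tx":0,"ty":0.06,"tz":0,"yaw":0}]' >/dev/null; python3 chk.py &&
python3 -m crank '[{"tx":0,"ty":0.06,"tz":0,"yaw":0},{"tx":0,"ty":0.06,"tz":0,"yaw":0}]' >/dev/null; python3 chk.py &&
python3 -m crank '[{"tx":0,"ty":0.06,"tz":0,"yaw":0},{"tx":0,"ty":0.06,"tz":0,"yaw":0}]' >/dev/null; python3 chk.py
```

```text
t 11.25 [471.6 -83.4 293.7] [179.99  -0.    82.26] F [ 0.18  0.6  -0.9 ] M [-0.03  0.02  0.01] w 0.0478 g 20.7
+x
t 11.45 [473.1 -83.6 293.5] [179.99   0.    82.26] F [ 0.91 -1.56 -1.56] M [ 0.05 -0.   -0.05] w 0.0482 g 20.7
t 11.65 [473.6 -83.7 293.5] [-180.      0.     82.26] F [-0.14 -0.06 -1.41] M [ 0.07 -0.   -0.01] w 0.0483 g 20.7
t 11.85 [474.1 -83.8 293.5] [-179.99   -0.     82.26] F [ 0.09  0.4  -0.62] M [-0.05  0.01  0.02] w 0.0483 g 20.7
t 12.05 [474.5 -83.8 293.4] [-179.95   -0.     82.26] F [-0.9   0.57 -1.13] M [0.02 0.25 0.06] w 0.0478 g 20.8
```

```bash

echo -x;python3 -m crank '[{"tx":0,"ty":-0.2,"tz":0,"yaw":0},{"tx":0,"ty":-0.42,"tz":0,"yaw":0},{"tx":0,"ty":-0.42,"tz":0,"yaw":0}]' >/dev/null; python3 chk.py &&
python3 -m crank '[{"tx":0,"ty":-0.06,"tz":0,"yaw":0},{"tx":0,"ty":-0.06,"tz":0,"yaw":0}]' >/dev/null; python3 chk.py &&
python3 -m crank '[{"tx":0,"ty":-0.06,"tz":0,"yaw":0},{"tx":0,"ty":-0.06,"tz":0,"yaw":0}]' >/dev/null; python3 chk.py &&
python3 -m crank '[{"tx":0,"ty":-0.06,"tz":0,"yaw":0},{"tx":0,"ty":-0.06,"tz":0,"yaw":0}]' >/dev/null; python3 chk.py
```

```text
-x
t 12.35 [470.3 -83.2 293.6] [ 1.800e+02 -1.000e-02  8.226e+01] F [ 0.69  0.09 -1.66] M [-0.    0.02  0.03] w 0.0483 g 20.8
t 12.55 [470.  -83.2 293.6] [179.99  -0.    82.26] F [-0.41 -0.15 -0.48] M [0.02 0.03 0.01] w 0.0478 g 20.8
t 12.75 [469.5 -83.1 293.6] [179.97  -0.    82.26] F [0.22 0.38 0.32] M [ 0.02 -0.11 -0.03] w 0.0479 g 20.7
t 12.95 [469.1 -83.  293.7] [179.94   0.    82.26] F [ 2.16 -1.3  -1.92] M [-0.05 -0.47 -0.  ] w 0.0482 g 20.8
```

```bash

python3 -m crank '[{"tx":0,"ty":0.2,"tz":-0.01,"yaw":0},{"tx":0,"ty":0.31,"tz":-0.01,"yaw":0.01},{"tx":0,"ty":0.31,"tz":-0.01,"yaw":0.018},{"tx":0,"ty":0.31,"tz":-0.01,"yaw":0.018}]' >/dev/null; python3 chk.py &&
python3 -m crank '[{"tx":0.25,"ty":0,"tz":-0.04,"yaw":0},{"tx":0.5,"ty":0,"tz":-0.08,"yaw":0},{"tx":0.75,"ty":0,"tz":-0.12,"yaw":0},{"tx":1,"ty":0,"tz":-0.15,"yaw":0},{"tx":1,"ty":0,"tz":-0.15,"yaw":0}]' >/dev/null; python3 chk.py &&
python3 -m crank '[{"tx":0.25,"ty":0,"tz":-0.04,"yaw":0},{"tx":0.5,"ty":0,"tz":-0.08,"yaw":0},{"tx":0.75,"ty":0,"tz":-0.12,"yaw":0},{"tx":1,"ty":0,"tz":-0.15,"yaw":0},{"tx":1,"ty":0,"tz":-0.15,"yaw":0}]' >/dev/null; python3 chk.py
```

```text
t 13.35 [471.7 -83.4 293.6] [-179.98    0.     81.2 ] F [-0.2  -0.78 -1.19] M [-0.01 -0.03  0.01] w 0.0480 g 20.9
t 13.85 [473.5 -73.  295.2] [ 1.800e+02 -1.000e-02  8.127e+01] F [-0.23 -0.45 -0.82] M [ 0.05 -0.    0.06] w 0.0480 g 20.9
t 14.35 [475.  -63.3 296.7] [ 1.800e+02 -1.000e-02  8.126e+01] F [-0.15  0.26 -0.78] M [-0.02 -0.02 -0.03] w 0.0479 g 20.9
```

```bash

echo up; python3 -m crank '[{"tx":0,"ty":0,"tz":-0.13,"yaw":0},{"tx":0,"ty":0,"tz":-0.13,"yaw":0}]' >/dev/null; python3 chk.py &&
python3 -m crank '[{"tx":0,"ty":0,"tz":-0.05,"yaw":0},{"tx":0,"ty":0,"tz":-0.05,"yaw":0}]' >/dev/null; python3 chk.py &&
python3 -m crank '[{"tx":0,"ty":0,"tz":-0.05,"yaw":0},{"tx":0,"ty":0,"tz":-0.05,"yaw":0}]' >/dev/null; python3 chk.py &&
python3 -m crank '[{"tx":0,"ty":0,"tz":-0.05,"yaw":0},{"tx":0,"ty":0,"tz":-0.05,"yaw":0}]' >/dev/null; python3 chk.py
```

```text
up
t 14.55 [474.9 -63.8 298.1] [179.99  -0.    81.22] F [-0.16  0.28 -0.67] M [-0.07 -0.03  0.04] w 0.0478 g 20.9
t 14.75 [474.9 -63.7 298.5] [180.    -0.    81.22] F [-0.5   0.05 -1.2 ] M [ 0.01 -0.05 -0.  ] w 0.0479 g 20.9
t 14.95 [474.9 -63.7 299. ] [180.    -0.    81.23] F [ 1.05  0.69 -0.79] M [-0.03  0.05  0.03] w 0.0480 g 20.9
t 15.15 [474.9 -63.7 299.4] [-179.99    0.     81.23] F [-0.14 -0.48 -2.94] M [-0.05 -0.01  0.01] w 0.0480 g 21.0
```

```bash

echo down; python3 -m crank '[{"tx":0,"ty":0,"tz":0.2,"yaw":0},{"tx":0,"ty":0,"tz":0.44,"yaw":0},{"tx":0,"ty":0,"tz":0.44,"yaw":0}]' >/dev/null; python3 chk.py &&
python3 -m crank '[{"tx":0,"ty":0,"tz":0.05,"yaw":0},{"tx":0,"ty":0,"tz":0.05,"yaw":0}]' >/dev/null; python3 chk.py &&
python3 -m crank '[{"tx":0,"ty":0,"tz":0.05,"yaw":0},{"tx":0,"ty":0,"tz":0.05,"yaw":0}]' >/dev/null; python3 chk.py &&
python3 -m crank '[{"tx":0,"ty":0,"tz":0.05,"yaw":0},{"tx":0,"ty":0,"tz":0.05,"yaw":0}]' >/dev/null; python3 chk.py
```

```text
down
t 15.45 [474.8 -63.6 294.7] [-179.97    0.     81.23] F [-0.32  0.01 -0.83] M [-0.02  0.    0.01] w 0.0478 g 21.1
t 15.65 [474.9 -63.7 294.5] [180.    -0.    81.23] F [-0.31  0.16 -0.43] M [-0.03 -0.02  0.03] w 0.0479 g 21.1
t 15.85 [474.9 -63.6 294.1] [ 1.7999e+02 -1.0000e-02  8.1230e+01] F [-0.04  0.29  0.67] M [0.04 0.02 0.01] w 0.0477 g 21.2
t 16.05 [475.  -63.6 293.7] [ 1.7998e+02 -1.0000e-02  8.1230e+01] F [-0.22 -0.21  3.12] M [0.16 0.12 0.02] w 0.0480 g 21.4
```

```bash

python3 -m crank '[{"tx":0,"ty":0,"tz":-0.2,"yaw":0},{"tx":0,"ty":0,"tz":-0.32,"yaw":0},{"tx":0,"ty":0,"tz":-0.32,"yaw":0}]' >/dev/null; python3 chk.py
echo +x;python3 -m crank '[{"tx":0,"ty":0.1,"tz":0,"yaw":0},{"tx":0,"ty":0.19,"tz":0,"yaw":0},{"tx":0,"ty":0.19,"tz":0,"yaw":0}]' >/dev/null; python3 chk.py &&
python3 -m crank '[{"tx":0,"ty":0.04,"tz":0,"yaw":0},{"tx":0,"ty":0.04,"tz":0,"yaw":0}]' >/dev/null; python3 chk.py &&
python3 -m crank '[{"tx":0,"ty":0.04,"tz":0,"yaw":0},{"tx":0,"ty":0.04,"tz":0,"yaw":0}]' >/dev/null; python3 chk.py
echo -x;python3 -m crank '[{"tx":0,"ty":-0.2,"tz":0,"yaw":0},{"tx":0,"ty":-0.43,"tz":0,"yaw":0},{"tx":0,"ty":-0.43,"tz":0,"yaw":0}]' >/dev/null; python3 chk.py &&
python3 -m crank '[{"tx":0,"ty":-0.04,"tz":0,"yaw":0},{"tx":0,"ty":-0.04,"tz":0,"yaw":0}]' >/dev/null; python3 chk.py &&
python3 -m crank '[{"tx":0,"ty":-0.04,"tz":0,"yaw":0},{"tx":0,"ty":-0.04,"tz":0,"yaw":0}]' >/dev/null; python3 chk.py
```

```text
t 16.35 [474.9 -63.7 296.9] [179.99  -0.    81.23] F [-0.41 -0.06 -1.49] M [-0.06 -0.01  0.04] w 0.0484 g 21.1
+x
t 16.65 [476.9 -64.  296.7] [179.99   0.    81.23] F [-0.9   0.05 -1.3 ] M [ 0.01 -0.02 -0.01] w 0.0479 g 21.1
t 16.85 [477.1 -64.  296.7] [-179.99   -0.     81.23] F [-1.17 -0.42 -0.92] M [-0.05  0.05  0.03] w 0.0481 g 21.1
t 17.05 [477.4 -64.1 296.7] [-179.97   -0.     81.23] F [-1.18 -0.31 -0.89] M [-0.02  0.23  0.01] w 0.0480 g 21.2
-x
t 17.35 [473.  -63.4 296.8] [-1.800e+02 -1.000e-02  8.123e+01] F [ 0.43 -0.45 -0.5 ] M [-0.01 -0.02 -0.06] w 0.0479 g 21.1
t 17.55 [473.  -63.4 296.8] [179.99  -0.    81.23] F [-0.25 -0.29 -0.71] M [0.03 0.   0.  ] w 0.0482 g 21.1
t 17.75 [472.5 -63.3 296.7] [180.    -0.    81.23] F [ 0.56 -0.04 -1.74] M [ 0.04 -0.05  0.01] w 0.0480 g 21.1
```

```bash

python3 -m crank '[{"tx":0,"ty":0.1,"tz":0,"yaw":0},{"tx":0,"ty":0.23,"tz":0,"yaw":0},{"tx":0,"ty":0.23,"tz":0,"yaw":0}]' >/dev/null; python3 chk.py &&
python3 -m crank '[{"tx":0.2,"ty":0,"tz":-0.03,"yaw":0},{"tx":0.4,"ty":0,"tz":-0.06,"yaw":0},{"tx":0.6,"ty":0,"tz":-0.09,"yaw":0},{"tx":0.8,"ty":0,"tz":-0.12,"yaw":0},{"tx":0.8,"ty":0,"tz":-0.12,"yaw":0}]' >/dev/null; python3 chk.py &&
python3 -m crank '[{"tx":0.15,"ty":0,"tz":-0.022,"yaw":0},{"tx":0.3,"ty":0,"tz":-0.045,"yaw":0},{"tx":0.3,"ty":0,"tz":-0.045,"yaw":0}]' >/dev/null; python3 chk.py &&
python3 -m crank '[{"tx":0.15,"ty":0,"tz":-0.022,"yaw":0},{"tx":0.3,"ty":0,"tz":-0.045,"yaw":0},{"tx":0.3,"ty":0,"tz":-0.045,"yaw":0}]' >/dev/null; python3 chk.py &&
python3 -m crank '[{"tx":0.15,"ty":0,"tz":-0.022,"yaw":0},{"tx":0.3,"ty":0,"tz":-0.045,"yaw":0},{"tx":0.3,"ty":0,"tz":-0.045,"yaw":0}]' >/dev/null; python3 chk.py &&
python3 -m crank '[{"tx":0.15,"ty":0,"tz":-0.022,"yaw":0},{"tx":0.3,"ty":0,"tz":-0.045,"yaw":0},{"tx":0.3,"ty":0,"tz":-0.045,"yaw":0}]' >/dev/null; python3 chk.py
```

```text
t 18.05 [475.  -63.7 296.8] [179.99   0.    81.23] F [-0.32  0.39 -1.14] M [ 0.01 -0.    0.01] w 0.0479 g 21.1
t 18.55 [476.1 -55.3 298. ] [ 1.800e+02 -1.000e-02  8.126e+01] F [-0.13  0.21 -0.41] M [-0.02  0.02  0.04] w 0.0479 g 21.1
t 18.85 [476.5 -52.6 298.4] [ 1.800e+02 -1.000e-02  8.125e+01] F [-0.05 -0.25 -1.29] M [-0.02  0.02 -0.01] w 0.0480 g 21.1
t 19.15 [477.  -49.6 298.8] [-1.800e+02 -1.000e-02  8.124e+01] F [-0.47  0.12 -0.11] M [ 0.03 -0.04  0.04] w 0.0478 g 21.1
t 19.45 [477.5 -46.6 299.3] [ 1.800e+02 -1.000e-02  8.124e+01] F [ 0.3   0.1  -1.03] M [-0.06  0.08  0.01] w 0.0479 g 21.1
t 19.75 [477.9 -43.6 299.8] [ 1.800e+02 -1.000e-02  8.124e+01] F [ 0.08  0.02 -1.12] M [-0.    0.02 -0.03] w 0.0481 g 21.1
```

```bash

python3 -m crank '[{"tx":0.15,"ty":0,"tz":-0.022,"yaw":0},{"tx":0.3,"ty":0,"tz":-0.045,"yaw":0},{"tx":0.3,"ty":0,"tz":-0.045,"yaw":0}]' >/dev/null; python3 chk.py &&
python3 -m crank '[{"tx":0.15,"ty":0,"tz":-0.022,"yaw":0},{"tx":0.3,"ty":0,"tz":-0.045,"yaw":0},{"tx":0.3,"ty":0,"tz":-0.045,"yaw":0}]' >/dev/null; python3 chk.py &&
python3 -m crank '[{"tx":0.15,"ty":0,"tz":-0.022,"yaw":0},{"tx":0.3,"ty":0,"tz":-0.045,"yaw":0},{"tx":0.3,"ty":0,"tz":-0.045,"yaw":0}]' >/dev/null; python3 chk.py &&
python3 -m crank '[{"tx":0.15,"ty":0,"tz":-0.022,"yaw":0},{"tx":0.3,"ty":0,"tz":-0.045,"yaw":0},{"tx":0.3,"ty":0,"tz":-0.045,"yaw":0}]' >/dev/null; python3 chk.py &&
python3 -m crank '[{"tx":0.2,"ty":0,"tz":-0.03,"yaw":0},{"tx":0.4,"ty":0,"tz":-0.06,"yaw":0},{"tx":0.6,"ty":0,"tz":-0.09,"yaw":0},{"tx":0.8,"ty":0,"tz":-0.12,"yaw":0},{"tx":1,"ty":0,"tz":-0.15,"yaw":0}]' >/dev/null; python3 chk.py &&
python3 -m crank '[{"tx":0.2,"ty":0,"tz":-0.03,"yaw":0},{"tx":0.4,"ty":0,"tz":-0.06,"yaw":0},{"tx":0.7,"ty":0,"tz":-0.1,"yaw":0},{"tx":1,"ty":0,"tz":-0.15,"yaw":0},{"tx":1.3,"ty":0,"tz":-0.2,"yaw":0}]' >/dev/null; python3 chk.py
```

```text
t 20.05 [478.4 -40.7 300.2] [ 1.800e+02 -1.000e-02  8.125e+01] F [ 0.52  0.13 -1.2 ] M [-0.01  0.01  0.02] w 0.0478 g 21.1
t 20.35 [478.8 -37.7 300.7] [ 1.800e+02 -1.000e-02  8.124e+01] F [-0.9  -0.61 -0.92] M [-0.    0.04  0.02] w 0.0477 g 21.1
t 20.65 [479.3 -34.7 301.1] [ 1.800e+02 -1.000e-02  8.125e+01] F [-0.19 -0.87 -0.39] M [ 0.01  0.02 -0.02] w 0.0480 g 21.1
t 20.95 [479.7 -31.8 301.6] [ 1.800e+02 -1.000e-02  8.125e+01] F [-0.24  0.8  -0.09] M [-0.02  0.02  0.04] w 0.0483 g 21.1
t 21.45 [481.3 -21.9 303.1] [179.99  -0.    81.24] F [-0.32 -0.63 -1.78] M [-0.01 -0.05  0.01] w 0.0476 g 21.1
t 21.95 [483.2  -9.  305.1] [180.    -0.    81.24] F [ 0.38 -0.82 -0.86] M [-0.01 -0.03  0.01] w 0.0481 g 21.1
```

```bash

python3 -m crank '[{"tx":2,"ty":0,"tz":-0.3,"yaw":0},{"tx":5,"ty":-0.6,"tz":-0.3,"yaw":0},{"tx":9,"ty":-1.8,"tz":-0.3,"yaw":0},{"tx":13,"ty":-3.2,"tz":-0.3,"yaw":0},{"tx":17,"ty":-4.5,"tz":0,"yaw":0}]' >/dev/null; python3 chk.py
python3 -m crank '[{"tx":4,"ty":-1.2,"tz":0,"yaw":0},{"tx":7,"ty":-2.1,"tz":0,"yaw":0},{"tx":9,"ty":-2.7,"tz":0,"yaw":0},{"tx":10.3,"ty":-3.0,"tz":0,"yaw":0},{"tx":10.3,"ty":-3.0,"tz":0,"yaw":0}]' >/dev/null; python3 chk.py
python3 - <<'E'
from h import *
from cell import manip
ims=[]
for n,(x0,y0) in dict(scene=(160,170),top=(160,150)).items():
    c=manip.read_camera(n); np.savez(f"pics/{n}3.npz",**c)
    ims.append(cv2.resize(c["color"][y0:y0+120,x0:x0+80,::-1],(400,600),interpolation=cv2.INTER_CUBIC))
cv2.imwrite("pics/p3.png",np.hstack(ims))
E
```

```text
t 22.45 [464.3 167.3 305.4] [ 1.7996e+02 -4.0000e-02  8.1210e+01] F [ 0.09  0.27 -0.36] M [ 0.01 -0.07 -0.02] w 0.0480 g 21.1
t 22.95 [450.4 273.7 304.9] [ 1.800e+02 -1.000e-02  8.139e+01] F [-0.55 -0.59 -1.56] M [-0.05 -0.02  0.01] w 0.0480 g 21.1
```

View pics/p3.png

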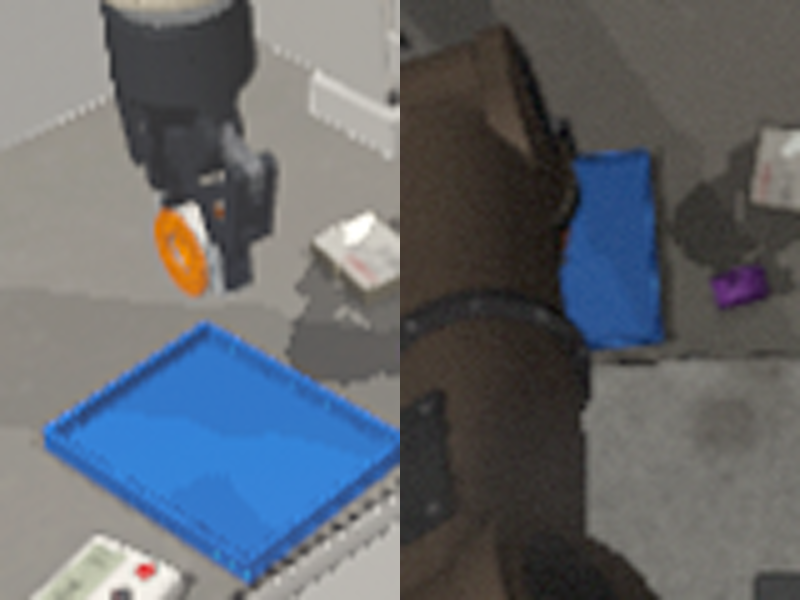

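The reel is held, clear of the rod and above the tray. Now I'll lower it until it touches.

```bash

python3 -m crank '[{"tx":0,"ty":0,"tz":2.5,"yaw":0},{"tx":0,"ty":0,"tz":5.5,"yaw":0},{"tx":0,"ty":0,"tz":8.5,"yaw":0},{"tx":0,"ty":0,"tz":10.3,"yaw":0},{"tx":0,"ty":0,"tz":11.1,"yaw":0}]' >/dev/null; python3 chk.py
python3 -m crank '[{"tx":0,"ty":0,"tz":0,"yaw":0},{"tx":0,"ty":0,"tz":0.1,"yaw":0},{"tx":0,"ty":0,"tz":0.2,"yaw":0},{"tx":0,"ty":0,"tz":0.3,"yaw":0},{"tx":0,"ty":0,"tz":0.3,"yaw":0}]' >/dev/null; python3 chk.py &&
python3 -m crank '[{"tx":0,"ty":0,"tz":0.1,"yaw":0},{"tx":0,"ty":0,"tz":0.1,"yaw":0}]' >/dev/null; python3 chk.py &&
python3 -m crank '[{"tx":0,"ty":0,"tz":0.1,"yaw":0},{"tx":0,"ty":0,"tz":0.1,"yaw":0}]' >/dev/null; python3 chk.py &&
python3 -m crank '[{"tx":0,"ty":0,"tz":0.1,"yaw":0},{"tx":0,"ty":0,"tz":0.1,"yaw":0}]' >/dev/null; python3 chk.py &&
python3 -m crank '[{"tx":0,"ty":0,"tz":0.1,"yaw":0},{"tx":0,"ty":0,"tz":0.1,"yaw":0}]' >/dev/null; python3 chk.py &&
python3 -m crank '[{"tx":0,"ty":0,"tz":0.1,"yaw":0},{"tx":0,"ty":0,"tz":0.1,"yaw":0}]' >/dev/null; python3 chk.py
```

```text
t 23.55 [450.7 269.9 192.7] [-1.7993e+02  1.4000e-01  8.1080e+01] F [ 0.28 -0.14 -1.44] M [-0.01  0.07 -0.02] w 0.0476 g 21.1
t 24.05 [450.8 272.1 191.5] [ 1.7997e+02 -4.0000e-02  8.1240e+01] F [ 0.31 -0.97 -1.03] M [ 0.    0.03 -0.03] w 0.0479 g 21.1
t 24.25 [450.6 272.  190.1] [ 1.800e+02 -1.000e-02  8.124e+01] F [-0.45  0.25 -1.15] M [0.01 0.02 0.04] w 0.0480 g 21.1
t 24.45 [450.7 271.9 189. ] [-1.7999e+02  1.0000e-02  8.1230e+01] F [-0.12  0.45 -0.9 ] M [-0.02 -0.02  0.02] w 0.0479 g 21.1
t 24.65 [450.6 271.9 187.9] [-1.7999e+02  1.0000e-02  8.1230e+01] F [ 0.39 -0.18 -0.89] M [ 0.02 -0.02  0.02] w 0.0481 g 21.1
t 24.85 [450.7 271.9 186.9] [-180.      0.     81.23] F [-0.85  0.57 -2.  ] M [ 0.03  0.04 -0.01] w 0.0478 g 21.1
t 25.05 [450.7 271.9 186. ] [-180.      0.     81.23] F [-0.08  0.45 -1.  ] M [-0.01  0.06  0.  ] w 0.0476 g 21.1
```

```bash

python3 -m crank '[{"tx":0,"ty":0,"tz":0.07,"yaw":0},{"tx":0,"ty":0,"tz":0.07,"yaw":0}]' >/dev/null; python3 chk.py &&
python3 -m crank '[{"tx":0,"ty":0,"tz":0.05,"yaw":0},{"tx":0,"ty":0,"tz":0.05,"yaw":0}]' >/dev/null; python3 chk.py &&
python3 -m crank '[{"tx":0,"ty":0,"tz":0.05,"yaw":0},{"tx":0,"ty":0,"tz":0.05,"yaw":0}]' >/dev/null; python3 chk.py &&
python3 -m crank '[{"tx":0,"ty":0,"tz":0.05,"yaw":0},{"tx":0,"ty":0,"tz":0.05,"yaw":0}]' >/dev/null; python3 chk.py &&
python3 -m crank '[{"tx":0,"ty":0,"tz":0.05,"yaw":0},{"tx":0,"ty":0,"tz":0.05,"yaw":0}]' >/dev/null; python3 chk.py &&
python3 -m crank '[{"tx":0,"ty":0,"tz":0.05,"yaw":0},{"tx":0,"ty":0,"tz":0.05,"yaw":0}]' >/dev/null; python3 chk.py
```

```text
t 25.25 [450.7 271.9 185.3] [-180.      0.     81.23] F [ 0.36 -0.31 -0.38] M [-0.01 -0.02  0.04] w 0.0482 g 21.1
t 25.45 [450.7 272.  184.8] [-180.      0.     81.23] F [ 0.19  0.31 -0.78] M [-0.03 -0.05  0.03] w 0.0480 g 21.1
t 25.65 [450.7 271.9 184.3] [-180.     -0.     81.23] F [ 0.26 -0.04 -0.87] M [ 0.    0.01 -0.  ] w 0.0482 g 21.1
t 25.85 [450.7 271.9 183.8] [-180.      0.     81.23] F [ 0.27  0.15 -1.3 ] M [ 0.06 -0.04  0.  ] w 0.0479 g 21.1
t 26.05 [450.7 271.9 183.3] [180.     0.    81.23] F [ 0.58 -0.02 -1.16] M [-0.03 -0.01  0.01] w 0.0480 g 21.1
t 26.25 [450.7 272.  182.8] [-180.     -0.     81.23] F [ 0.09  1.07 -0.66] M [-0.   -0.01 -0.03] w 0.0477 g 21.1
```

```bash

python3 -m crank '[{"tx":0,"ty":0,"tz":0.05,"yaw":0},{"tx":0,"ty":0,"tz":0.05,"yaw":0}]' >/dev/null; python3 chk.py &&
python3 -m crank '[{"tx":0,"ty":0,"tz":0.05,"yaw":0},{"tx":0,"ty":0,"tz":0.05,"yaw":0}]' >/dev/null; python3 chk.py &&
python3 -m crank '[{"tx":0,"ty":0,"tz":0.05,"yaw":0},{"tx":0,"ty":0,"tz":0.05,"yaw":0}]' >/dev/null; python3 chk.py &&
python3 -m crank '[{"tx":0,"ty":0,"tz":0.05,"yaw":0},{"tx":0,"ty":0,"tz":0.05,"yaw":0}]' >/dev/null; python3 chk.py &&
python3 -m crank '[{"tx":0,"ty":0,"tz":0.05,"yaw":0},{"tx":0,"ty":0,"tz":0.05,"yaw":0}]' >/dev/null; python3 chk.py &&
python3 -m crank '[{"tx":0,"ty":0,"tz":0.05,"yaw":0},{"tx":0,"ty":0,"tz":0.05,"yaw":0}]' >/dev/null; python3 chk.py
```

```text
t 26.45 [450.7 272.  182.4] [ 1.800e+02 -1.000e-02  8.123e+01] F [ 0.21 -0.24  0.6 ] M [0.   0.06 0.02] w 0.0484 g 21.2
t 26.65 [450.8 272.1 182.3] [ 1.7999e+02 -4.0000e-02  8.1230e+01] F [-1.7  -0.42  6.61] M [-0.03  0.32 -0.02] w 0.0477 g 21.4
t 26.65 [450.8 272.1 182.3] [ 1.7999e+02 -4.0000e-02  8.1230e+01] F [-1.7  -0.42  6.61] M [-0.03  0.32 -0.02] w 0.0477 g 21.4
t 26.65 [450.8 272.1 182.3] [ 1.7999e+02 -4.0000e-02  8.1230e+01] F [-1.7  -0.42  6.61] M [-0.03  0.32 -0.02] w 0.0477 g 21.4
t 26.65 [450.8 272.1 182.3] [ 1.7999e+02 -4.0000e-02  8.1230e+01] F [-1.7  -0.42  6.61] M [-0.03  0.32 -0.02] w 0.0477 g 21.4
t 26.65 [450.8 272.1 182.3] [ 1.7999e+02 -4.0000e-02  8.1230e+01] F [-1.7  -0.42  6.61] M [-0.03  0.32 -0.02] w 0.0477 g 21.4
```

The reel is seated on the tray floor. Now I'll release it gently.

```bash

python3 -m crank '[{"tx":0,"ty":0,"tz":-0.03,"yaw":0},{"tx":0,"ty":0,"tz":-0.03,"yaw":0},{"tx":0,"ty":0,"tz":-0.03,"yaw":0}]' >/dev/null; python3 go.py
python3 -m crank '[{"tx":0,"ty":0,"tz":0,"yaw":0},{"tx":0,"ty":0,"tz":0,"yaw":0},{"tx":0,"ty":0,"tz":0,"yaw":0}]' 4.9 >/dev/null; python3 go.py
python3 -m crank '[{"tx":0,"ty":0,"tz":0,"yaw":0},{"tx":0,"ty":0,"tz":0,"yaw":0},{"tx":0,"ty":0,"tz":0,"yaw":0}]' 5.4 >/dev/null; python3 go.py
python3 -m crank '[{"tx":0,"ty":0,"tz":0,"yaw":0},{"tx":0,"ty":0,"tz":0,"yaw":0},{"tx":0,"ty":0,"tz":0,"yaw":0},{"tx":0,"ty":0,"tz":0,"yaw":0}]' 7.4 >/dev/null; python3 go.py
python3 -m crank '[{"tx":0,"ty":0,"tz":-1,"yaw":0},{"tx":0,"ty":0,"tz":-3,"yaw":0},{"tx":0,"ty":0,"tz":-6,"yaw":0},{"tx":0,"ty":0,"tz":-10,"yaw":0},{"tx":0,"ty":0,"tz":-14,"yaw":0}]' >/dev/null; python3 go.py
python3 -m crank '[{"tx":-3,"ty":0,"tz":-3,"yaw":0},{"tx":-7,"ty":0,"tz":-4,"yaw":0},{"tx":-11,"ty":0,"tz":-4,"yaw":0},{"tx":-15,"ty":0,"tz":-4,"yaw":0},{"tx":-18,"ty":0,"tz":-4,"yaw":0}]' >/dev/null
python3 -m crank '[{"tx":0,"ty":0,"tz":0,"yaw":0},{"tx":0,"ty":0,"tz":0,"yaw":0},{"tx":0,"ty":0,"tz":0,"yaw":0},{"tx":0,"ty":0,"tz":0,"yaw":0},{"tx":0,"ty":0,"tz":0,"yaw":0}]' >/dev/null; python3 go.py
python3 - <<'E'
from h import *
from cell import manip
for n in("scene","top"):
    c=manip.read_camera(n); np.savez(f"pics/{n}4.npz",**c)
    if n=="scene": im=cv2.resize(c["color"][140:320,100:340,::-1],(800,600),interpolation=cv2.INTER_CUBIC)
cv2.imwrite("pics/p4.png",im)
E
```

```text
t 26.95 [450.8 272.1 182.3] [ 1.7999e+02 -3.0000e-02  8.1230e+01] F [-1.82  0.92  5.03] M [0.03 0.26 0.03] w 0.0477 g 21.4
t 27.25 [450.7 271.8 182. ] [1.800e+02 1.000e-02 8.122e+01] F [ 0.76  0.17 -0.24] M [-0.07 -0.02  0.05] w 0.0490 g 0.2
t 27.55 [450.6 271.9 182.1] [-179.99    0.     81.23] F [ 0.03  0.72 -0.76] M [ 0.   -0.   -0.02] w 0.0541 g 0.0
t 27.95 [450.7 272.  182.2] [180.    -0.    81.23] F [ 0.1  -0.81  0.55] M [ 0.   -0.02 -0.05] w 0.0739 g 0.0
t 28.45 [450.5 271.5 324. ] [-1.7998e+02  4.0000e-02  8.1200e+01] F [ 0.63  1.53 -1.15] M [ 0.09 -0.05  0.02] w 0.0740 g 0.0
t 29.45 [423.3  94.8 362.1] [-1.800e+02  2.000e-02  8.131e+01] F [ 0.53  0.32 -0.21] M [0.03 0.04 0.02] w 0.0741 g 0.0
```

View pics/p4.png

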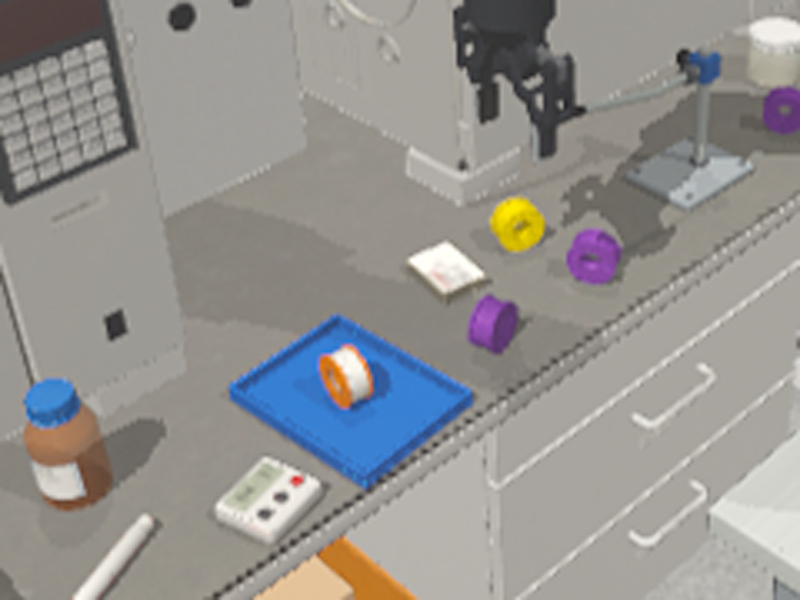

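The reel rests in the tray at crop (345,377). The look-alikes, bottle and tub stand untouched, and the gripper is clear of everything.

```bash
python3 -c "
from cell import manip
print(manip.finish_job())"
```

```text
the job is handed in; nothing more can be done
None
```

The orange reel is off the rod and over the bead, set down and released in the blue tray standing on its rim; measured wrist forces stayed under about 5 N on the holder, the bystanders look undisturbed, and the job was handed in at about 29.5 s.

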